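# Put the desk things back in their own holders

## Robot

A 6-joint arm with a two-finger parallel gripper is mounted at the origin on the work surface. World frame = base frame: x ahead of the robot, y to its left, z up, the work surface at z = 0. Lengths are in mm, angles in degrees, forces in N, time in s.
With the tool pointing down it reaches from about 350 to 950 mm from the base axis. Payload 17.4 kg.
Tool frame: the origin (TCP) lies at the very end of the fingers, on their centre line; the grasp point (between the pads) lies 19 mm behind it; z points along the fingers, y is the line along which they close (so a half turn about z gives the same grasp; the last joint's range is limited). The gripper opens to 93 mm and grips with 3 to 60 N. Pads are 15 mm wide; open, the fingers measure 128 mm over their backs; the gripper's body (75 mm by 188 mm) begins 65 mm behind the grasp point.
Start: joints at [-74.989, 6.646, 82.598, -0, 90.757, -2.166], TCP at [199.338, -644.901, 218.646] pointing down, gripper open.
Joint ranges: [-162.19, 162.19], [-47.58, 125.68], [4.15, 143.07], [-65.23, 245.23], [0.69, 171.88], [-170.13, 170.13]. Speed limits (degrees/s): [108.29, 108.29, 127.2, 180, 180, 180].

## Interface

Orientations are given as a 3x3 rotation matrix whose columns are the frame's x, y, z axes.
In Python, from workcell import sensors, capture, bot, cut_out gives the robot as it stands. The module is installed in compiled form; this text tells all that it offers.
- The arm moves only by the tool drive_tool, never from a script. Its argument "rows" is a list of rows, each an object with "travel": the shift along the tool's x, y, z in fractions of the full range, 1 being 80 cm, a list of three; "roll": the turn about the tool's z in a scale on which 1.0 is pi/2 rad; "gripper": the opening, from 0 (shut) to 1 (fully open). In form: [{"travel": [dx, dy, dz], "roll": roll, "gripper": gripper}, ...]. A call has 1 to 10 rows; each row is the pose to reach, as a shift and turn from the pose commanded when the call began, along the tool's axes at that moment; what a row does not reach only later rows make up. A row lasts 1/8 s, in which the tool goes at most 62.5 mm and 10.7 degrees, less where a joint would pass 70% of its speed; a pose out of reach is approached as far as the arm can. No shift or turn number may pass 1 either way. A call with a gripper value outside its range is refused whole. The fingers move at their own pace and stop on an object; "newtons" is the grip in N (left out, the last holds). Time passes only in rows, so rows that repeat a pose let the fingers close. It gives the time, the measured TCP pose, the force, the opening and the grip force at its end, in the units of the state.
- sensors.read_state(): the state, without advancing time (a new reading comes with each control period).
- capture(name): name is "side" or "top" or "wrist"; returns a dict with "frame" (400x640x3 uint8, red, green, blue), "mtx" (3x3 intrinsics, pixels), "R" (3x3) and "t" (3): a world point X has camera coordinates R X + t. Camera axes: x right, y down, z forward; pixel columns grow to the right and rows downward; lengths in mm; the calibration is good to about 2 mm. A picture is of the moment at which its call begins. There is no depth.
- bot.close_job(): hands the job in; it is judged then, once.
Trained networks look in the newest picture that a camera, given by its name, has taken for a name from the list of things; names that differ only in an ending like _2 or _b are one class to them, and where a whole thing is asked for, a point or a joint stands for the part that bears it (a point fixed in the world has none). Each returns a list of dicts, best first, with "score" (0 to 1); they miss things now and then, are a little off and sometimes report something else, mostly with a low value. They report only what shows in the picture. A call takes as long as a camera call.
- cut_out(camera, target): "mask" (400x640 bool, what is visible of it) and "pixel" ([column, row] in pixels, amid what is visible of it).
The state is a dict: "time_s": time; "q": joint angles; "qvel": joint speeds; "joint_efforts": joint torques, N m; "eef_pos": TCP position; "orientation": TCP orientation; "wrist_force": force on the tool from outside, world axes, zero at the start; "wrist_torque": the same for the moment, N m; "opening": finger opening in mm; "grasp_force": force on a finger pad.
Only numpy, scipy, OpenCV 4.12 (cv2) and the standard library are available. Lean on these libraries where they do the work, as an engineer would, in place of code of your own. Each camera call takes 0.05 s, during which the arm holds its last target. There are 200 camera calls.

## Task

Tidy the office desk: lay the stapler flat in the long metal tray, slip the roll of tape over the post of the tape stand so that it lies on the stand's foot, stand the empty mug in the middle of the cork coaster, and lay the block of note paper flat in the square metal tray. All four stay right way up; put the mug down gently, do not let it drop.

Things in the scene. Friction and masses are not known exactly. Their poses are not given: they have to be found in the camera images.
- stapler: Loose black stapler with steel parts, about 0.22 kg, 130 long (its x) x 36 wide (its y) x 50 high, lying upright on its base. Origin: centre of the underside, z up. Its upper arm, from 26 to 50 above the underside, is 30 wide and 126 long; take it there across y, at the middle. Either way round will do in the tray.
- tape_roll: Loose roll of brown tape lying flat: a ring of outer diameter 62, hole diameter 40, height 24, about 0.06 kg. Origin: centre of the underside, z along the axis of the hole. It looks the same from all sides.
- mug: Loose empty white mug, outer diameter 64, height 80, about 0.28 kg, standing upright, with a handle on its +y side that reaches to about 60 from the axis. Origin: centre of the underside, z up. Take it across x (the fingers clear of the handle). At the start the handle points roughly to the robot (-x of the world, within 0.55 rad).
- note_block: Loose square block of white note paper, 50 x 50 x 40 high, sides along its x and y, about 0.08 kg. Origin: centre of the underside, z up.
- stapler_tray: Fixed long open tray of bare metal, outside 164 (its x) x 70 (its y) x 14 high, walls 4 thick, so inside 156 x 62; the floor is 4 above the desk. Origin: centre of the underside, on the desk, z up.
- tape_stand: Fixed tape stand: round black foot, diameter 76, 8 high, with an upright steel post of diameter 20 in its middle, tapered to 12 at the tip, which is 48 above the desk. Origin: centre of the underside of the foot, on the desk, z up.
- coaster: Fixed round cork coaster, diameter 92, 6 thick, flat without a rim. Origin: centre of its underside, on the desk, z up.
- note_tray: Fixed square open tray of bare metal, outside 82 x 82 x 14 high, walls 4 thick along its x and y, so inside 74 x 74; the floor is 4 above the desk. Origin: centre of the underside, on the desk, z up.

How it is judged:
By the outcome, as a careful person would: the job done as asked, in the order asked, and still so for the second after the job is handed in, with the robot touching nothing.
It also fails if it takes over 120 s, if anything falls off the work surface, if the arm or the gripper's body presses on something with over 40 N, if the wrist force passes 120 N, or if a joint passes its speed limit or range.

## Working session

There is one attempt and no reset: what is moved stays moved. The work goes in short steps, Python scripts to look and compute and a tool call to move; the robot and the scene stay as the last step left them, time stands still between calls to the robot, and variables do not carry over. Pictures are saved under pics/ and viewed, at most 14 in all, crops included, and the job is handed in when it is done.

Besides the shell and the picture viewer there is one more tool, called after ">>>" in YAML: its name, and indented under it one key for each argument. drive_tool: Moves the arm, as the interface text tells. Its arguments: {"type":"object","properties":{"rows":{"type":"array","items":{"type":"object","properties":{"travel":{"type":"array","items":{"type":"number"}},"roll":{"type":"number"},"gripper":{"type":"number"}}}},"newtons":{"type":"number"}},"required":["rows"]}

```bash
mkdir -p pics
python3 - <<'E'
from workcell import sensors,capture,cut_out
import cv2,numpy as np
s=sensors.read_state()
for k in ("time_s","eef_pos","orientation","wrist_force","opening"):print(k,np.round(s[k],3).tolist())
for c in("top","side"):
    d=capture(c); cv2.imwrite(f"pics/{c}0.png",d["frame"][:,:,::-1])
    print(c,d["mtx"].tolist(),np.round(d["R"],4).tolist(),d["t"])
    for n in "stapler tape_roll mug note_block stapler_tray tape_stand coaster note_tray".split():
        print(n,[(round(float(r["score"]),2),np.round(r["pixel"],1).tolist(),int(r["mask"].sum())) for r in cut_out(c,n)])
E
```

```text
time_s 0.0
eef_pos [199.288, -644.68, 217.863]
orientation [[0.955, 0.295, -0.0], [0.295, -0.955, 0.001], [0.0, -0.001, -1.0]]
wrist_force [0.05, -0.432, -0.271]
opening 92.99
top [[473.90037957145216, 0.0, 318.0461674656954], [0.0, 473.90037957145216, 196.79263698274423], [0.0, 0.0, 1.0]] [[0.0073, -0.9999, 0.0147], [-0.9973, -0.0083, -0.0728], [0.0729, -0.0142, -0.9972]] [ -21.35009004  511.07359449 1297.86199683]
stapler [(0.86, [418.5, 252.5], 657)]
tape_roll [(0.87, [193.3, 165.4], 309), (0.55, [272.1, 228.8], 819)]
mug [(0.8, [278.9, 141.6], 651)]
note_block [(0.78, [342.7, 150.4], 356)]
stapler_tray [(0.77, [414.8, 170.6], 1465)]
tape_stand [(0.94, [202.8, 244.1], 567)]
coaster [(0.88, [273.7, 226.6], 871)]
note_tray [(0.76, [343.9, 226.9], 890)]
side [[446.63501024947357, 0.0, 316.26158270136557], [0.0, 446.63501024947357, 200.67827208027668], [0.0, 0.0, 1.0]] [[-0.9991, -0.042, -0.0099], [-0.0248, 0.7468, -0.6645], [0.0353, -0.6637, -0.7472]] [ 530.6214705    43.79698582 1227.25284276]
stapler [(0.56, [371.1, 135.5], 673)]
tape_roll [(0.58, [282.0, 305.2], 531)]
mug [(0.71, [260.2, 228.8], 903)]
note_block [(0.56, [279.5, 184.7], 456)]
stapler_tray [(0.72, [305.8, 141.1], 936)]
tape_stand [(0.64, [374.8, 311.7], 787)]
coaster [(0.86, [356.8, 239.7], 774)]
note_tray [(0.79, [353.5, 187.8], 694)]
```

Run:
```python
import cv2
a=cv2.imread("pics/top0.png")[90:300,150:470]; cv2.imwrite("pics/top0c.png",cv2.resize(a,None,fx=2.5,fy=2.5,interpolation=2))
a=cv2.imread("pics/side0.png")[90:350,200:450]; cv2.imwrite("pics/side0c.png",cv2.resize(a,None,fx=2.3,fy=2.3,interpolation=2))
```

```text
(no output)
```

View pics/top0c.png

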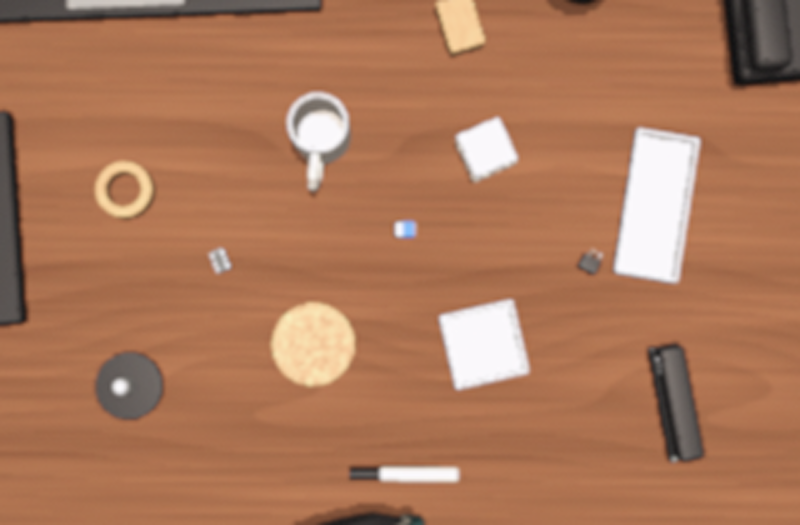

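View pics/side0c.png

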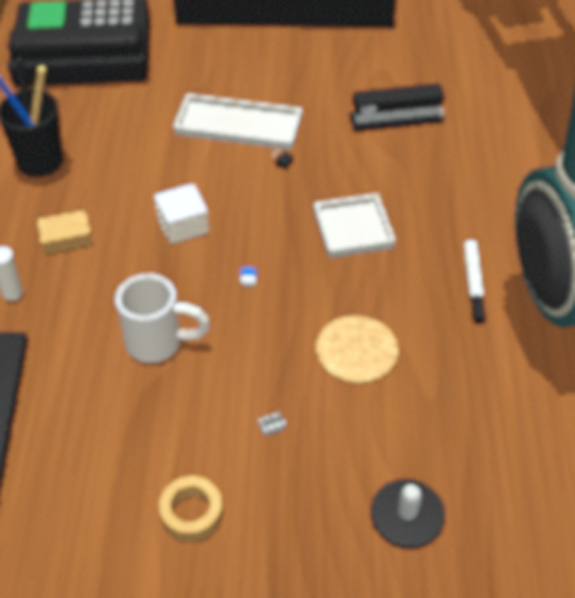

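The pictures show (top, full-image pixels) the mug at (277,141) with its handle toward the robot, tape (199,165), stand (202,244), coaster (275,227), note block (345,149), note tray (344,227), stapler (420,251) and long tray (413,172). The networks' first hits agree. Next I fit poses by silhouette.

```bash
cat > h.py <<'E'
import numpy as np,cv2
from scipy.optimize import minimize
from workcell import sensors,capture,cut_out
def box(l,w,z0,z1,cx=0,cy=0): return np.array([[cx+a*l/2,cy+b*w/2,z] for a in(-1,1) for b in(-1,1) for z in(z0,z1)],float)
def cyl(d,z0,z1,d1=None):
    a=np.linspace(0,2*np.pi,40,endpoint=False); d1=d1 or d
    return np.r_[np.c_[d/2*np.cos(a),d/2*np.sin(a),0*a+z0],np.c_[d1/2*np.cos(a),d1/2*np.sin(a),0*a+z1]]
M=dict(stapler=[box(130,36,0,26),box(126,30,26,50)],tape_roll=[cyl(62,0,24)],mug=[cyl(64,0,80),box(10,30,18,62,0,45)],
 note_block=[box(50,50,0,40)],stapler_tray=[box(164,70,0,14)],tape_stand=[cyl(76,0,8),cyl(20,8,48,12)],coaster=[cyl(92,0,6)],note_tray=[box(82,82,0,14)])
H=dict(stapler=30,tape_roll=12,mug=40,note_block=20,stapler_tray=7,tape_stand=8,coaster=3,note_tray=7)
def proj(X,d):
    c=X@d["R"].T+d["t"]; p=c@d["mtx"].T; return p[:,:2]/p[:,2:]
def back(px,d,z):
    r=d["R"].T@np.linalg.solve(d["mtx"],[px[0],px[1],1.]); o=-d["R"].T@d["t"]
    return o+r*(z-o[2])/r[2]
def render(n,p,d,z=0):
    c,s=np.cos(p[2]),np.sin(p[2]); m=np.zeros((1600,2560),np.uint8)
    for h in M[n]:
        X=h@np.array([[c,s,0],[-s,c,0],[0,0,1]])+[p[0],p[1],z]
        cv2.fillConvexPoly(m,cv2.convexHull(np.round((proj(X,d)+.5)*64-.5).astype(np.int32).reshape(-1,1,2)),255,shift=4)
    if n=="tape_roll":
        a=[np.zeros_like(m),np.zeros_like(m)]
        for i,zz in enumerate((0,24)):
            X=cyl(40,zz,zz)[:40]+[p[0],p[1],z]; cv2.fillConvexPoly(a[i],np.round((proj(X,d)+.5)*64-.5).astype(np.int32).reshape(-1,1,2),255,shift=4)
        m[(a[0]>0)&(a[1]>0)]=0
    return cv2.resize(m,(640,400),interpolation=cv2.INTER_AREA)/255.
def fit(n,views,z=0,yaws=None):
    """views: list of (d, mask)"""
    def cost(p): 
        r=0
        for d,m in views:
            g=render(n,p,d,z); r+=1-np.minimum(g,m).sum()/np.maximum(g,m).sum()
        return r/len(views)
    xy=np.mean([back(np.argwhere(m).mean(0)[::-1],d,z+H[n]) for d,m in views],0)[:2]
    best=None
    rnd=n in("tape_roll","tape_stand","coaster")
    if yaws is None: yaws=[0] if rnd else (np.arange(0,np.pi/2,.26) if n.startswith("note") else (np.arange(1.0,2.2,.2) if n=="mug" else np.arange(0,np.pi,.3)))
    for y in yaws:
        x0=np.array([*xy,y]); sx=np.array([x0,x0+[8,0,0],x0+[0,8,0],x0+[0,0,.15]])
        r=minimize(cost,x0,method="Nelder-Mead",options=dict(initial_simplex=sx,maxiter=90,xatol=.05,fatol=1e-5))
        if best is None or r.fun<best.fun: best=r
    return best.x,best.fun
E
python3 - <<'E'
from h import *
import h,json
D={c:capture(c) for c in("top","side")}
out={}
for n in M:
    V=[(D[c],cut_out(c,n)[0]["mask"].astype(float)) for c in D]
    # handle dir in world: toward -x => yaw(+y -> -x) = +90deg
    for lab,v in(("both",V),("top",V[:1]),("side",V[1:])):
        p,f=fit(n,v,yaws=None if lab=="both" else [out[n][2]])
        if lab=="both": out[n]=p.tolist()
        print(n,lab,np.round(p,3).tolist(),round(f,3))
json.dump(out,open("poses.json","w"))
E
```

```text
stapler both [366.03, -300.87, 3.352] 0.116
stapler top [365.632, -300.184, 3.318] 0.133
stapler side [365.331, -302.325, 3.324] 0.096
tape_roll both [596.828, 311.859, 0.126] 0.15
tape_roll top [597.943, 312.372, 0.119] 0.133
tape_roll side [595.566, 312.152, 0.14] 0.127
mug both [661.317, 93.164, 1.444] 0.085
mug top [662.326, 93.062, 1.43] 0.068
mug side [660.844, 93.468, 1.472] 0.098
note_block both [643.487, -89.7, 0.426] 0.088
note_block top [644.295, -89.255, 0.446] 0.084
note_block side [642.9, -91.89, 0.424] 0.061
stapler_tray both [585.346, -284.954, 2.984] 0.062
stapler_tray top [586.274, -284.364, 2.973] 0.079
stapler_tray side [585.202, -285.045, 2.994] 0.041
tape_stand both [379.604, 304.94, 0.128] 0.048
tape_stand top [380.301, 305.446, 0.259] 0.051
tape_stand side [379.451, 304.238, 0.238] 0.039
coaster both [427.048, 101.793, 0.081] 0.061
coaster top [426.744, 102.056, 0.091] 0.029
coaster side [426.384, 100.298, 0.064] 0.088
note_tray both [427.892, -89.411, 0.227] 0.046
note_tray top [428.705, -89.026, 0.224] 0.041
note_tray side [427.376, -90.135, 0.228] 0.041
```

```bash
cat > go.py <<'E'
import sys,numpy as np
from workcell import sensors
def go(x,y,z,th):
    s=sensors.read_state(); R=np.array(s["orientation"]); p=np.array(s["eef_pos"])
    cur=np.degrees(np.arctan2(R[1,0],R[0,0])); c=min([th,th+180,th-180],key=lambda t:abs(t-(np.degrees(np.arctan2(y,x))+90-20)) if 0 else abs(t-cur))
    q1=np.degrees(np.arctan2(y,x))
    print("t",round(s["time_s"],2),"pos",np.round(p,1),"th",round(cur,1),"->travel cm",np.round(R.T@(np.array([x,y,z])-p)/10,2),"roll",round(-np.radians(c-cur),3),"q6 then",round(q1+90-c,1),"op",round(float(s["opening"]),1),"F",np.round(s["wrist_force"],1))
if __name__=="__main__": go(*map(float,sys.argv[1:5]))
E
python3 go.py 366 -301 120 11.5; cp pics/side0.png pics/side_full.png
```

```text
t 1.8 pos [ 199.3 -644.9  218.7] th 17.2 ->travel cm [ 26.08 -27.93   9.86] roll 0.099 q6 then 39.1 op 92.8 F [-0.2 -0.1  0.7]
```

View pics/side_full.png

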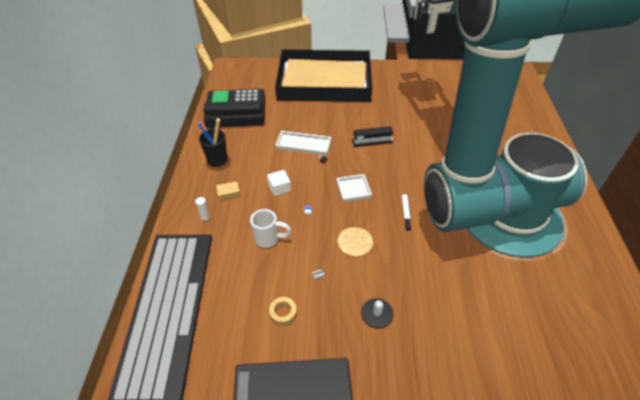

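The side view shows the teal thing is the arm's own base, and the work area between is clear. The pen cup at (213,148) is far off.

Units first: shifts go in shares of 80 cm and turns go in shares of pi/2 rad. So -27.93 cm is -0.3491, 26.08 cm is 0.326, 0.1 rad is 0.0637.

>>> drive_tool:
  rows:
    - {"travel": [0.0625, -0.0675, 0], "roll": 0.0318, "gripper": 1}
    - {"travel": [0.125, -0.135, 0], "roll": 0.0637, "gripper": 1}
    - {"travel": [0.175, -0.1875, 0.025], "roll": 0.0637, "gripper": 1}
    - {"travel": [0.225, -0.2438, 0.0625], "roll": 0.0637, "gripper": 1}
    - {"travel": [0.275, -0.2938, 0.1], "roll": 0.0637, "gripper": 1}
    - {"travel": [0.3125, -0.335, 0.125], "roll": 0.0637, "gripper": 1}
    - {"travel": [0.326, -0.3491, 0.125], "roll": 0.0637, "gripper": 1}
    - {"travel": [0.326, -0.3491, 0.125], "roll": 0.0637, "gripper": 1}
    - {"travel": [0.326, -0.3491, 0.125], "roll": 0.0637, "gripper": 1}
  newtons: 20

```text
time_s: 2.92
eef_pos: [366.0, -301.6, 119.1]
orientation: [[0.98, 0.199, 0.0], [0.199, -0.98, -0.001], [0.0, 0.001, -1.0]]
wrist_force: [-0.2, -0.0, -0.4]
opening: 92.7
grasp_force: 0.0
```

```bash
python3 - <<'E'
from h import *
d=capture("wrist"); cv2.imwrite("pics/w1.png",d["frame"][:,:,::-1])
r=cut_out("wrist","stapler"); print([(x["score"],x["pixel"],x["mask"].sum()) for x in r])
if r: print(fit("stapler",[(d,r[0]["mask"].astype(float))],yaws=[.2]))
E
python3 go.py 366 -301 21 11.5
```

```text
[(0.6, [319.9, 196.8], np.int64(4950))]
(array([ 3.66881476e+02, -3.00098019e+02,  1.91986438e-01]), np.float64(0.14925237329774654))
t 3.02 pos [ 365.8 -301.9  119. ] th 11.4 ->travel cm [ 0.03 -0.09  9.8 ] roll -0.002 q6 then 39.1 op 92.7 F [-0.1  0.3 -0.8]
```

View pics/w1.png

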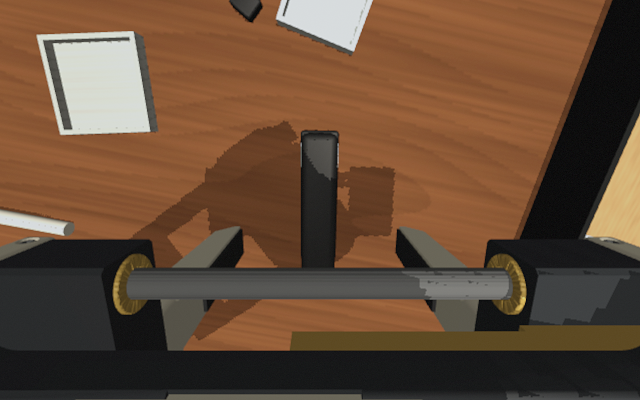

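The wrist view shows the stapler at column 320, straight and centred between the fingers. Descend and grip.

Scaled: 9.8 cm is 0.1225, 8.5 cm is 0.1063.

>>> drive_tool:
  rows:
    - {"travel": [0.0006, -0.0013, 0.0375], "roll": 0, "gripper": 1}
    - {"travel": [0.0006, -0.0013, 0.075], "roll": 0, "gripper": 1}
    - {"travel": [0.0006, -0.0013, 0.1063], "roll": 0, "gripper": 1}
    - {"travel": [0.0006, -0.0013, 0.1225], "roll": 0, "gripper": 1}
    - {"travel": [0.0006, -0.0013, 0.1225], "roll": 0, "gripper": 0.6}
    - {"travel": [0.0006, -0.0013, 0.1225], "roll": 0, "gripper": 0.2}
    - {"travel": [0.0006, -0.0013, 0.1225], "roll": 0, "gripper": 0.2}
    - {"travel": [0.0006, -0.0013, 0.1225], "roll": 0, "gripper": 0.2}
    - {"travel": [0.0006, -0.0013, 0.1225], "roll": 0, "gripper": 0.2}
    - {"travel": [0.0006, -0.0013, 0.1225], "roll": 0, "gripper": 0.2}
  newtons: 25

```text
time_s: 4.28
eef_pos: [366.3, -299.9, 20.7]
orientation: [[0.98, 0.199, 0.0], [0.199, -0.98, -0.0], [0.0, 0.0, -1.0]]
wrist_force: [0.5, -0.3, -0.6]
opening: 37.5
grasp_force: 0.0
```

```bash
python3 go.py 585.5 -285 100 -9
```

```text
t 4.28 pos [ 366.3 -299.9   20.7] th 11.5 ->travel cm [21.78  2.89 -7.93] roll 0.357 q6 then 73.0 op 37.5 F [ 0.5 -0.3 -0.6]
```

Scaled: -8 cm is -0.1, -7 cm is -0.0875.

>>> drive_tool:
  rows:
    - {"travel": [0, 0, 0], "roll": 0, "gripper": 0.2}
    - {"travel": [0, 0, 0], "roll": 0, "gripper": 0.2}
    - {"travel": [0, 0, 0], "roll": 0, "gripper": 0.2}
    - {"travel": [0, 0, -0.0063], "roll": 0, "gripper": 0.2}
    - {"travel": [0, 0, -0.0188], "roll": 0, "gripper": 0.2}
    - {"travel": [0, 0, -0.0375], "roll": 0, "gripper": 0.2}
    - {"travel": [0, 0, -0.0625], "roll": 0, "gripper": 0.2}
    - {"travel": [0, 0, -0.0875], "roll": 0, "gripper": 0.2}
    - {"travel": [0, 0, -0.1], "roll": 0, "gripper": 0.2}
    - {"travel": [0, 0, -0.1], "roll": 0, "gripper": 0.2}
  newtons: 30

```text
time_s: 5.52
eef_pos: [366.5, -300.2, 101.4]
orientation: [[0.98, 0.198, 0.001], [0.198, -0.98, -0.001], [0.001, 0.001, -1.0]]
wrist_force: [-1.0, 0.5, -3.0]
opening: 29.9
grasp_force: 29.9
```

```bash
python3 go.py 585.5 -285 100 -9
```

```text
t 5.53 pos [ 366.5 -300.2  101.4] th 11.4 ->travel cm [21.76  2.86  0.16] roll 0.357 q6 then 73.0 op 29.9 F [-1.   0.5 -3. ]
```

Scaled: 21.76 cm is 0.272, 2.86 cm is 0.0358, 0.357 rad is 0.2273.

>>> drive_tool:
  rows:
    - {"travel": [0.0125, 0.0013, 0], "roll": 0.0127, "gripper": 0.2}
    - {"travel": [0.0438, 0.005, 0], "roll": 0.0382, "gripper": 0.2}
    - {"travel": [0.0875, 0.0113, 0], "roll": 0.0764, "gripper": 0.2}
    - {"travel": [0.1313, 0.0175, 0], "roll": 0.1146, "gripper": 0.2}
    - {"travel": [0.175, 0.0238, 0], "roll": 0.1528, "gripper": 0.2}
    - {"travel": [0.2188, 0.0288, 0], "roll": 0.191, "gripper": 0.2}
    - {"travel": [0.25, 0.0325, 0], "roll": 0.2165, "gripper": 0.2}
    - {"travel": [0.2675, 0.035, 0], "roll": 0.2273, "gripper": 0.2}
    - {"travel": [0.272, 0.0358, 0], "roll": 0.2273, "gripper": 0.2}
    - {"travel": [0.272, 0.0358, 0], "roll": 0.2273, "gripper": 0.2}

```text
time_s: 6.78
eef_pos: [584.9, -284.8, 100.4]
orientation: [[0.988, -0.156, -0.0], [-0.156, -0.988, 0.0], [-0.0, -0.0, -1.0]]
wrist_force: [-0.8, 0.0, -2.8]
opening: 29.8
grasp_force: 29.9
```

```bash
python3 go.py 585.5 -285 25 -9
python3 - <<'E'
from h import *
v=[]
for c in("top","side"):
    d=capture(c); r=cut_out(c,"stapler"); print(c,[x["score"] for x in r],r and r[0]["mask"].sum())
    cv2.imwrite(f"pics/{c}1.png",d["frame"][:,:,::-1])
d=capture("wrist")
for n,z in(("stapler_tray",0),("stapler",80)):
    r=cut_out("wrist",n)
    if r: print(n,r[0]["score"],fit(n,[(d,r[0]["mask"].astype(float))],z,yaws=[-.15]))
cv2.imwrite("pics/w2.png",d["frame"][:,:,::-1])
E
```

```text
t 6.78 pos [ 584.9 -284.8  100.4] th -9.0 ->travel cm [0.07 0.01 7.54] roll 0.0 q6 then 73.0 op 29.8 F [-0.8  0.  -2.8]
top [0.67] 76
side [0.57] 600
stapler_tray 0.65 (array([ 5.87648641e+02, -2.83059653e+02, -1.53226099e-01]), np.float64(0.7231269600357013))
stapler 0.65 (array([ 5.85064159e+02, -2.85089506e+02, -1.59835313e-01]), np.float64(0.3172913399981475))
```

View pics/w2.png

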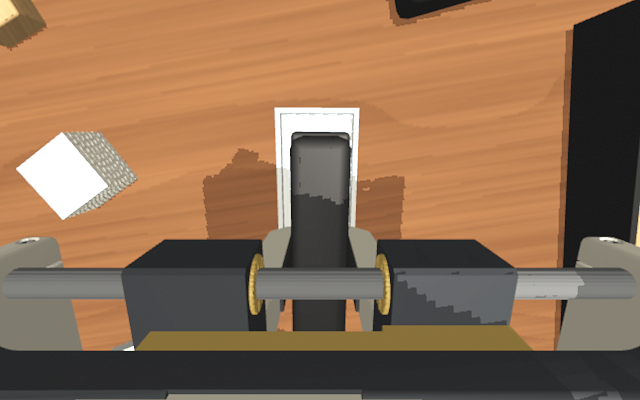

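The stapler (column 320) is aligned and centred over the tray (columns 275–360). Lower it in.

Scaled: 7.55 cm is 0.0944, 7.5 cm is 0.0938.

>>> drive_tool:
  rows:
    - {"travel": [0.0006, 0, 0.0125], "roll": 0, "gripper": 0.2}
    - {"travel": [0.0006, 0, 0.0375], "roll": 0, "gripper": 0.2}
    - {"travel": [0.0006, 0, 0.0625], "roll": 0, "gripper": 0.2}
    - {"travel": [0.0006, 0, 0.0813], "roll": 0, "gripper": 0.2}
    - {"travel": [0.0006, 0, 0.09], "roll": 0, "gripper": 0.2}
    - {"travel": [0.0006, 0, 0.0938], "roll": 0, "gripper": 0.2}
    - {"travel": [0.0006, 0, 0.0944], "roll": 0, "gripper": 0.2}
    - {"travel": [0.0006, 0, 0.0944], "roll": 0, "gripper": 0.2}
    - {"travel": [0.0006, 0, 0.0944], "roll": 0, "gripper": 0.2}

```text
time_s: 8.25
eef_pos: [585.9, -285.0, 25.6]
orientation: [[0.988, -0.157, 0.001], [-0.157, -0.988, -0.0], [0.001, 0.0, -1.0]]
wrist_force: [-0.6, -0.5, -3.0]
opening: 29.8
grasp_force: 29.9
```

Scaled: -12 cm is -0.15, -9.5 cm is -0.1188.

>>> drive_tool:
  rows:
    - {"travel": [0, 0, 0], "roll": 0, "gripper": 0.7}
    - {"travel": [0, 0, 0], "roll": 0, "gripper": 0.7}
    - {"travel": [0, 0, 0], "roll": 0, "gripper": 0.7}
    - {"travel": [0, 0, 0], "roll": 0, "gripper": 0.8}
    - {"travel": [0, 0, -0.0125], "roll": 0, "gripper": 0.8}
    - {"travel": [0, 0, -0.0375], "roll": 0, "gripper": 0.8}
    - {"travel": [0, 0, -0.075], "roll": 0, "gripper": 0.8}
    - {"travel": [0, 0, -0.1188], "roll": 0, "gripper": 0.8}
    - {"travel": [0, 0, -0.15], "roll": 0, "gripper": 1}
    - {"travel": [0, 0, -0.15], "roll": 0, "gripper": 1}

```text
time_s: 9.5
eef_pos: [586.7, -285.4, 148.9]
orientation: [[0.988, -0.157, 0.004], [-0.157, -0.988, -0.002], [0.005, 0.002, -1.0]]
wrist_force: [-0.5, 0.4, -0.2]
opening: 89.4
grasp_force: 0.0
```

```bash
python3 go.py 597 312 120 60
```

```text
t 9.5 pos [ 586.7 -285.4  148.9] th -9.0 ->travel cm [ -8.35 -59.17   2.76] roll -1.204 q6 then 57.6 op 89.4 F [-0.5  0.4 -0.2]
```

Scaled: -55 cm is -0.6875, -50 cm is -0.625, -0.7 rad is -0.4456.

>>> drive_tool:
  rows:
    - {"travel": [-0.005, -0.0375, 0], "roll": -0.0191, "gripper": 1}
    - {"travel": [-0.0125, -0.1, 0], "roll": -0.0637, "gripper": 1}
    - {"travel": [-0.025, -0.175, 0], "roll": -0.1273, "gripper": 1}
    - {"travel": [-0.0363, -0.25, 0], "roll": -0.191, "gripper": 1}
    - {"travel": [-0.0463, -0.325, 0], "roll": -0.2546, "gripper": 1}
    - {"travel": [-0.0575, -0.4, 0], "roll": -0.3183, "gripper": 1}
    - {"travel": [-0.0675, -0.475, 0], "roll": -0.382, "gripper": 1}
    - {"travel": [-0.0788, -0.55, 0], "roll": -0.4456, "gripper": 1}
    - {"travel": [-0.0888, -0.625, 0], "roll": -0.4456, "gripper": 1}
    - {"travel": [-0.0975, -0.6875, 0], "roll": -0.4456, "gripper": 1}

```text
time_s: 10.75
eef_pos: [594.2, 272.8, 144.7]
orientation: [[0.856, 0.517, -0.001], [0.517, -0.856, -0.0], [-0.001, -0.0, -1.0]]
wrist_force: [0.4, -0.1, 0.0]
opening: 93.1
grasp_force: 0.0
```

```bash
python3 go.py 597 312 110 31
python3 - <<'E'
from h import *
v=[]
for c in("top","side"):
    d=capture(c); v.append((d,cut_out(c,"stapler")[0]["mask"].astype(float)))
    cv2.imwrite(f"pics/{c}2.png",d["frame"][:,:,::-1])
print(fit("stapler",v,4,yaws=[-.15]))
E
```

```text
t 10.75 pos [594.2 272.8 144.7] th 31.1 ->travel cm [ 2.27 -3.21  3.46] roll 0.002 q6 then 86.6 op 93.1 F [ 0.4 -0.1  0. ]Traceback (most recent call last):
  File "<stdin>", line 4, in <module>
IndexError: list index out of range
```

Scaled: 3.4 cm is 0.0425, -3.21 cm is -0.0401.

>>> drive_tool:
  rows:
    - {"travel": [0.0188, -0.0263, 0.0125], "roll": 0, "gripper": 1}
    - {"travel": [0.0284, -0.0401, 0.0425], "roll": 0, "gripper": 1}
    - {"travel": [0.0284, -0.0401, 0.0425], "roll": 0, "gripper": 1}
    - {"travel": [0.0284, -0.0401, 0.0425], "roll": 0, "gripper": 1}

```text
time_s: 11.45
eef_pos: [597.6, 309.4, 110.8]
orientation: [[0.856, 0.516, -0.001], [0.516, -0.856, -0.0], [-0.001, 0.0, -1.0]]
wrist_force: [-0.1, -1.1, 1.0]
opening: 93.1
grasp_force: 0.0
```

```bash
python3 - <<'E'
from h import *
for c in("top","side"):
    d=capture(c); r=cut_out(c,"stapler"); print(c,[x["score"] for x in r])
    if r: print(fit("stapler",[(d,r[0]["mask"].astype(float))],4,yaws=[-.15]))
d=capture("wrist"); cv2.imwrite("pics/w3.png",d["frame"][:,:,::-1])
E
python3 go.py 597 312 4.5 31
```

```text
top [0.68]
(array([ 5.84228005e+02, -2.84927177e+02, -1.85704292e-01]), np.float64(0.09362094856713787))
side []
t 11.7 pos [597.9 309.5 111.8] th 31.1 ->travel cm [ 0.04 -0.26 10.73] roll 0.001 q6 then 86.6 op 93.2 F [-0.5  0.5 -0.1]
```

View pics/w3.png

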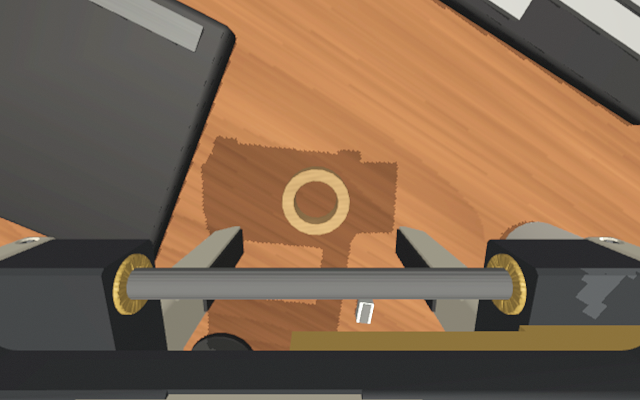

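The tape is at (316,202), sideways centred, but I'll check its forward position numerically.

Run:
```python
from h import *
d=capture("wrist"); 
for r in cut_out("wrist","tape_roll"): print(r["score"],r["pixel"],back([316,202],d,24),fit("tape_roll",[(d,r["mask"].astype(float))]))
print("ground under TCP at",proj(np.array([[597,312,12.]]),d), -d["R"].T@d["t"])
d=capture("top")
for r in cut_out("top","tape_roll"): print(r["score"],r["pixel"],r["mask"].sum())
```

```text
0.56 [310.9, 214.0] [598.85484311 313.50924525  24.        ] (array([5.98709995e+02, 3.13814645e+02, 6.63304047e-02]), np.float64(0.0571823244168812))
ground under TCP at [[316.50772159 201.36906582]] [654.29302425 343.36122913 277.31211017]
0.61 [207.4, 163.9] 50
```

Scaled: 10.7 cm is 0.1338, 10.3 cm is 0.1288.

>>> drive_tool:
  rows:
    - {"travel": [0.0025, -0.0038, 0.0375], "roll": 0, "gripper": 1}
    - {"travel": [0.0025, -0.0038, 0.0813], "roll": 0, "gripper": 1}
    - {"travel": [0.0025, -0.0038, 0.1125], "roll": 0, "gripper": 1}
    - {"travel": [0.0025, -0.0038, 0.1288], "roll": 0, "gripper": 1}
    - {"travel": [0.0025, -0.0038, 0.1338], "roll": 0, "gripper": 0.5}
    - {"travel": [0.0025, -0.0038, 0.1338], "roll": 0, "gripper": 0.5}
    - {"travel": [0.0025, -0.0038, 0.1338], "roll": 0, "gripper": 0.5}
    - {"travel": [0.0025, -0.0038, 0.1338], "roll": 0, "gripper": 0.5}
    - {"travel": [0.0025, -0.0038, 0.1338], "roll": 0, "gripper": 0.5}
    - {"travel": [0.0025, -0.0038, 0.1338], "roll": 0, "gripper": 0.5}
  newtons: 12

```text
time_s: 13.15
eef_pos: [598.3, 313.6, 5.1]
orientation: [[0.856, 0.517, 0.001], [0.517, -0.856, 0.001], [0.001, 0.0, -1.0]]
wrist_force: [0.2, -1.1, 5.6]
opening: 62.9
grasp_force: 12.0
```

Scaled: -10 cm is -0.125, -9 cm is -0.1125.

>>> drive_tool:
  rows:
    - {"travel": [0, 0, 0], "roll": 0, "gripper": 0.5}
    - {"travel": [0, 0, 0], "roll": 0, "gripper": 0.5}
    - {"travel": [0, 0, -0.0125], "roll": 0, "gripper": 0.5}
    - {"travel": [0, 0, -0.0375], "roll": 0, "gripper": 0.5}
    - {"travel": [0, 0, -0.075], "roll": 0, "gripper": 0.5}
    - {"travel": [0, 0, -0.1125], "roll": 0, "gripper": 0.5}
    - {"travel": [0, 0, -0.125], "roll": 0, "gripper": 0.5}
    - {"travel": [0, 0, -0.125], "roll": 0, "gripper": 0.5}

```text
time_s: 14.15
eef_pos: [598.0, 313.4, 104.8]
orientation: [[0.856, 0.517, 0.001], [0.517, -0.856, 0.0], [0.001, 0.0, -1.0]]
wrist_force: [0.9, -0.4, -0.1]
opening: 62.1
grasp_force: 12.0
```

```bash
python3 go.py 380 305 100 31
```

```text
t 14.15 pos [598.  313.4 104.8] th 31.1 ->travel cm [-19.1  -10.54   0.46] roll 0.002 q6 then 97.8 op 62.1 F [ 0.9 -0.4 -0.1]
```

Scaled: -19.1 cm is -0.2388, -18.6 cm is -0.2325.

>>> drive_tool:
  rows:
    - {"travel": [-0.0125, -0.0069, 0], "roll": 0, "gripper": 0.5}
    - {"travel": [-0.0438, -0.0238, 0], "roll": 0, "gripper": 0.5}
    - {"travel": [-0.0875, -0.0481, 0], "roll": 0, "gripper": 0.5}
    - {"travel": [-0.1313, -0.0725, 0], "roll": 0, "gripper": 0.5}
    - {"travel": [-0.175, -0.0963, 0], "roll": 0, "gripper": 0.5}
    - {"travel": [-0.2125, -0.1175, 0], "roll": 0, "gripper": 0.5}
    - {"travel": [-0.2325, -0.1281, 0], "roll": 0, "gripper": 0.5}
    - {"travel": [-0.2388, -0.1319, 0], "roll": 0, "gripper": 0.5}
    - {"travel": [-0.2388, -0.1319, 0], "roll": 0, "gripper": 0.5}

```text
time_s: 15.28
eef_pos: [380.1, 305.1, 104.1]
orientation: [[0.856, 0.517, 0.0], [0.517, -0.856, -0.0], [0.0, 0.0, -1.0]]
wrist_force: [-0.5, 0.6, -0.0]
opening: 62.3
grasp_force: 12.0
```

```bash
python3 - <<'E'
from h import *
d=capture("wrist"); cv2.imwrite("pics/w4.png",d["frame"][:,:,::-1])
print("tip,tape",proj(np.array([[380,305,48.],[380,305,124]]),d))
for n,z in(("tape_stand",0),("tape_roll",100)):
    for r in cut_out("wrist",n)[:1]: print(n,r["score"],r["pixel"],r["mask"].sum(),fit(n,[(d,r["mask"].astype(float))],z))
E
python3 go.py 380 305 13.5 31
```

```text
tip,tape [[319.34018134 215.20692756]
 [319.3208243  255.36840174]]
tape_stand 0.74 [319.8, 186.4] 3076 (array([3.80695071e+02, 3.06195946e+02, 2.46621105e-01]), np.float64(0.4078359846822166))
tape_roll 0.58 [317.6, 220.4] 4399 (array([3.80509110e+02, 3.05166428e+02, 2.14882577e-01]), np.float64(0.44650669259131903))
t 15.43 pos [380.4 305.  104. ] th 31.1 ->travel cm [-0.03 -0.02  9.05] roll 0.001 q6 then 97.8 op 62.6 F [ 0.3 -0.1 -0.8]
```

View pics/w4.png

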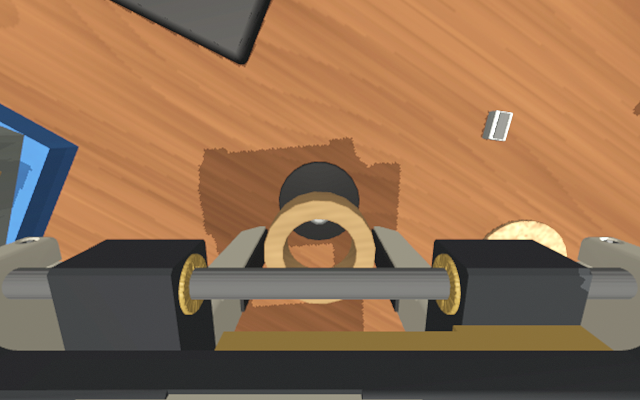

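The tape (column 320) is over the stand (319,200), with the post tip near (319,218) inside the ring as projected. Lower it.

Scaled: 9.05 cm is 0.1131, 8.8 cm is 0.11.

>>> drive_tool:
  rows:
    - {"travel": [0, 0, 0.0188], "roll": 0, "gripper": 0.5}
    - {"travel": [0, 0, 0.0438], "roll": 0, "gripper": 0.5}
    - {"travel": [0, 0, 0.0625], "roll": 0, "gripper": 0.5}
    - {"travel": [0, 0, 0.0813], "roll": 0, "gripper": 0.5}
    - {"travel": [0, 0, 0.1], "roll": 0, "gripper": 0.5}
    - {"travel": [0, 0, 0.11], "roll": 0, "gripper": 0.5}
    - {"travel": [0, 0, 0.1131], "roll": 0, "gripper": 0.5}
    - {"travel": [0, 0, 0.1131], "roll": 0, "gripper": 0.5}

```text
time_s: 16.42
eef_pos: [379.9, 305.2, 13.9]
orientation: [[0.856, 0.517, 0.0], [0.517, -0.856, 0.0], [0.0, -0.0, -1.0]]
wrist_force: [0.0, 0.3, -1.3]
opening: 62.4
grasp_force: 12.0
```

Scaled: -14.5 cm is -0.1813, -12 cm is -0.15.

>>> drive_tool:
  rows:
    - {"travel": [0, 0, 0], "roll": 0, "gripper": 0.8}
    - {"travel": [0, 0, 0], "roll": 0, "gripper": 0.9}
    - {"travel": [0, 0, 0], "roll": 0, "gripper": 0.9}
    - {"travel": [0, 0, 0], "roll": 0, "gripper": 0.9}
    - {"travel": [0, 0, -0.0125], "roll": 0, "gripper": 0.9}
    - {"travel": [0, 0, -0.05], "roll": 0, "gripper": 0.9}
    - {"travel": [0, 0, -0.1], "roll": 0, "gripper": 1}
    - {"travel": [0, 0, -0.15], "roll": 0, "gripper": 1}
    - {"travel": [0, 0, -0.1813], "roll": 0, "gripper": 1}
    - {"travel": [0, 0, -0.1813], "roll": 0, "gripper": 1}

```text
time_s: 17.68
eef_pos: [380.4, 305.5, 161.2]
orientation: [[0.856, 0.517, 0.003], [0.517, -0.856, 0.002], [0.004, -0.0, -1.0]]
wrist_force: [-0.2, 0.3, -0.3]
opening: 92.7
grasp_force: 0.0
```

```bash
python3 go.py 661.5 93.2 160 -7.3
```

```text
t 17.68 pos [380.4 305.5 161.2] th 31.1 ->travel cm [13.1  32.7   0.16] roll 0.67 q6 then 105.3 op 92.7 F [-0.2  0.3 -0.3]
```

Scaled: 32.7 cm is 0.4088, 13.1 cm is 0.1638, 0.67 rad is 0.4265.

>>> drive_tool:
  rows:
    - {"travel": [0.0125, 0.0313, 0], "roll": 0.0318, "gripper": 1}
    - {"travel": [0.0375, 0.0938, 0], "roll": 0.0955, "gripper": 1}
    - {"travel": [0.0625, 0.1563, 0], "roll": 0.1592, "gripper": 1}
    - {"travel": [0.0875, 0.2188, 0], "roll": 0.2228, "gripper": 1}
    - {"travel": [0.1125, 0.2813, 0], "roll": 0.2928, "gripper": 1}
    - {"travel": [0.1375, 0.3438, 0], "roll": 0.3629, "gripper": 1}
    - {"travel": [0.1563, 0.39, 0], "roll": 0.4265, "gripper": 1}
    - {"travel": [0.1638, 0.4088, 0], "roll": 0.4265, "gripper": 1}
    - {"travel": [0.1638, 0.4088, 0], "roll": 0.4265, "gripper": 1}
    - {"travel": [0.1638, 0.4088, 0], "roll": 0.4265, "gripper": 1}

```text
time_s: 18.92
eef_pos: [660.0, 93.6, 158.6]
orientation: [[0.992, -0.125, -0.0], [-0.125, -0.992, 0.0], [-0.0, -0.0, -1.0]]
wrist_force: [0.2, -1.1, -0.7]
opening: 93.1
grasp_force: 0.0
```

```bash
python3 - <<'E'
from h import *
D={c:capture(c) for c in("wrist","top","side")}
for n,c,z in(("mug","wrist",0),("tape_roll","top",8),("tape_roll","side",8),("tape_stand","side",0)):
    for r in cut_out(c,n)[:1]: print(n,c,round(r["score"],2),r["pixel"],r["mask"].sum(),fit(n,[(D[c],r["mask"].astype(float))],z,yaws=[1.44]))
a=D["side"]["frame"][230:350,230:430,::-1]; b=D["wrist"]["frame"][:,:,::-1]
cv2.imwrite("pics/m5.png",np.vstack([cv2.resize(a,None,fx=2,fy=2),cv2.resize(b,(400,250))]))
E
python3 go.py 661.5 93.2 30 -7.3
```

```text
mug wrist 0.57 [320.5, 201.0] 4533 (array([664.1209657 ,  94.68056222,   1.47500396]), np.float64(0.05424134163742789))
tape_roll top 0.79 [195.2, 244.7] 331 (array([379.27281323, 305.09651787,   1.47667783]), np.float64(0.14091253120657898))
tape_roll side 0.68 [372.7, 313.2] 458 (array([377.26731571, 303.48701721,   1.52018866]), np.float64(0.15693591982550592))
tape_stand side 0.66 [374.9, 314.6] 348 (array([378.0807131 , 303.50748067,   1.36188833]), np.float64(0.583663159476222))
t 19.27 pos [660.6  93.  158.8] th -7.3 ->travel cm [ 0.08 -0.03 12.88] roll 0.001 q6 then 105.3 op 92.9 F [ 0.1  0.8 -0.7]
```

View pics/m5.png

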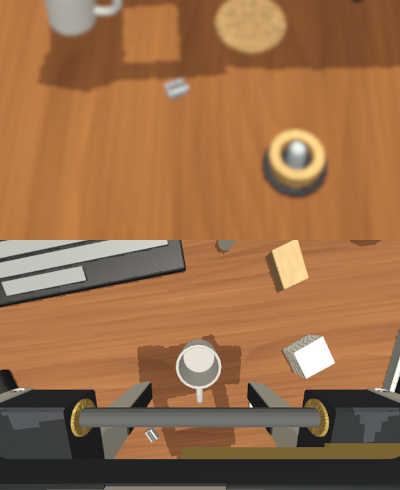

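The tape sits over the post on the stand, and the mug is centred between the fingers with its handle toward the robot. Grasp the mug.

Scaled: 12.9 cm is 0.1613, 12.5 cm is 0.1563.

>>> drive_tool:
  rows:
    - {"travel": [0.0023, -0.001, 0.025], "roll": 0, "gripper": 1}
    - {"travel": [0.0023, -0.001, 0.0625], "roll": 0, "gripper": 1}
    - {"travel": [0.0023, -0.001, 0.1], "roll": 0, "gripper": 1}
    - {"travel": [0.0023, -0.001, 0.1375], "roll": 0, "gripper": 1}
    - {"travel": [0.0023, -0.001, 0.1563], "roll": 0, "gripper": 1}
    - {"travel": [0.0023, -0.001, 0.1613], "roll": 0, "gripper": 1}
    - {"travel": [0.0023, -0.001, 0.1613], "roll": 0, "gripper": 0.5}
    - {"travel": [0.0023, -0.001, 0.1613], "roll": 0, "gripper": 0.5}
    - {"travel": [0.0023, -0.001, 0.1613], "roll": 0, "gripper": 0.5}
    - {"travel": [0.0023, -0.001, 0.1613], "roll": 0, "gripper": 0.5}
  newtons: 25

```text
time_s: 20.52
eef_pos: [663.1, 93.4, 30.4]
orientation: [[0.992, -0.127, 0.001], [-0.127, -0.992, 0.0], [0.001, -0.0, -1.0]]
wrist_force: [-0.3, 0.1, 4.0]
opening: 62.3
grasp_force: 24.9
```

Scaled: -5 cm is -0.0625, -4.5 cm is -0.0563.

>>> drive_tool:
  rows:
    - {"travel": [0, 0, 0], "roll": 0, "gripper": 0.5}
    - {"travel": [0, 0, 0], "roll": 0, "gripper": 0.5}
    - {"travel": [0, 0, 0], "roll": 0, "gripper": 0.5}
    - {"travel": [0, 0, -0.0063], "roll": 0, "gripper": 0.5}
    - {"travel": [0, 0, -0.0188], "roll": 0, "gripper": 0.5}
    - {"travel": [0, 0, -0.0375], "roll": 0, "gripper": 0.5}
    - {"travel": [0, 0, -0.0563], "roll": 0, "gripper": 0.5}
    - {"travel": [0, 0, -0.0625], "roll": 0, "gripper": 0.5}
    - {"travel": [0, 0, -0.0625], "roll": 0, "gripper": 0.5}

```text
time_s: 21.65
eef_pos: [662.9, 93.3, 80.1]
orientation: [[0.992, -0.127, 0.001], [-0.127, -0.992, 0.0], [0.001, -0.0, -1.0]]
wrist_force: [0.5, -0.2, -1.9]
opening: 62.2
grasp_force: 24.9
```

```bash
python3 go.py 426.5 101.6 80 -7.3
```

```text
t 21.65 pos [662.9  93.3  80.1] th -7.3 ->travel cm [-23.56   2.17  -0.  ] roll 0.0 q6 then 110.7 op 62.2 F [ 0.5 -0.2 -1.9]
```

Scaled: -23.56 cm is -0.2945, 2.17 cm is 0.0271.

>>> drive_tool:
  rows:
    - {"travel": [-0.0125, 0.0013, 0], "roll": 0, "gripper": 0.5}
    - {"travel": [-0.0438, 0.0038, 0], "roll": 0, "gripper": 0.5}
    - {"travel": [-0.0875, 0.0081, 0], "roll": 0, "gripper": 0.5}
    - {"travel": [-0.1313, 0.0119, 0], "roll": 0, "gripper": 0.5}
    - {"travel": [-0.175, 0.0163, 0], "roll": 0, "gripper": 0.5}
    - {"travel": [-0.2188, 0.02, 0], "roll": 0, "gripper": 0.5}
    - {"travel": [-0.2563, 0.0238, 0], "roll": 0, "gripper": 0.5}
    - {"travel": [-0.2838, 0.0263, 0], "roll": 0, "gripper": 0.5}
    - {"travel": [-0.2945, 0.0271, 0], "roll": 0, "gripper": 0.5}
    - {"travel": [-0.2945, 0.0271, 0], "roll": 0, "gripper": 0.5}

```text
time_s: 22.9
eef_pos: [426.2, 101.7, 79.6]
orientation: [[0.992, -0.127, 0.0], [-0.127, -0.992, 0.0], [0.0, -0.0, -1.0]]
wrist_force: [-0.1, -0.1, -2.5]
opening: 62.2
grasp_force: 24.9
```

```bash
python3 - <<'E'
from h import *
D={c:capture(c) for c in("wrist","side","top")}
for n,c,z in(("mug","side",50),("mug","wrist",50),("coaster","wrist",0),("coaster","side",0)):
    for r in cut_out(c,n)[:1]: print(n,c,round(r["score"],2),r["pixel"],r["mask"].sum(),fit(n,[(D[c],r["mask"].astype(float))],z,yaws=[1.44]))
a=D["side"]["frame"][150:300,270:470,::-1]; b=D["wrist"]["frame"][:,:,::-1]
cv2.imwrite("pics/m6.png",np.vstack([cv2.resize(a,None,fx=2.2,fy=2.2),cv2.resize(b,(440,275))]))
E
python3 go.py 426.5 101.6 36.5 -7.3
```

```text
mug side 0.59 [358.1, 234.5] 239 (array([419.64434813, 108.02973636,   1.68875701]), np.float64(0.7981769433277721))
mug wrist 0.62 [317.3, 248.8] 11826 (array([427.57984048, 101.64575409,   1.43385003]), np.float64(0.3553594034376214))
coaster wrist 0.75 [317.3, 179.3] 3367 (array([429.25722068, 101.94860409,   1.94107976]), np.float64(0.6231166969295274))
coaster side 0.77 [357.4, 243.4] 508 (array([425.15350629,  97.71764133,   1.76501161]), np.float64(0.39081770131619853))
t 23.25 pos [426.5 101.6  79.5] th -7.3 ->travel cm [-0.  -0.   4.3] roll 0.0 q6 then 110.7 op 62.6 F [ 0.   0.4 -1.6]
```

View pics/m6.png

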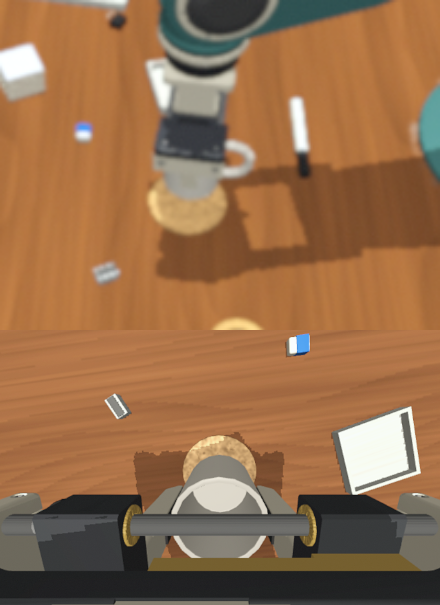

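The mug is upright in the grip above the coaster, with centres within about 1 mm. Lower it slowly.

Scaled: 4.25 cm is 0.0531, 4.2 cm is 0.0525.

>>> drive_tool:
  rows:
    - {"travel": [0, 0, 0.0088], "roll": 0, "gripper": 0.5}
    - {"travel": [0, 0, 0.0213], "roll": 0, "gripper": 0.5}
    - {"travel": [0, 0, 0.0338], "roll": 0, "gripper": 0.5}
    - {"travel": [0, 0, 0.0425], "roll": 0, "gripper": 0.5}
    - {"travel": [0, 0, 0.0488], "roll": 0, "gripper": 0.5}
    - {"travel": [0, 0, 0.0513], "roll": 0, "gripper": 0.5}
    - {"travel": [0, 0, 0.0525], "roll": 0, "gripper": 0.5}
    - {"travel": [0, 0, 0.0531], "roll": 0, "gripper": 0.5}
    - {"travel": [0, 0, 0.0531], "roll": 0, "gripper": 0.5}
    - {"travel": [0, 0, 0.0531], "roll": 0, "gripper": 0.5}

```text
time_s: 24.5
eef_pos: [426.4, 101.6, 37.3]
orientation: [[0.992, -0.127, 0.0], [-0.127, -0.992, 0.0], [0.0, -0.0, -1.0]]
wrist_force: [-0.5, -0.2, -3.1]
opening: 62.2
grasp_force: 24.9
```

Not yet in contact (still about −3 N); creep down until the force changes.

Scaled: 0.12 cm is 0.0015, 0.09 cm is 0.0011.

>>> drive_tool:
  rows:
    - {"travel": [0, 0, 0.0004], "roll": 0, "gripper": 0.5}
    - {"travel": [0, 0, 0.0008], "roll": 0, "gripper": 0.5}
    - {"travel": [0, 0, 0.0011], "roll": 0, "gripper": 0.5}
    - {"travel": [0, 0, 0.0015], "roll": 0, "gripper": 0.5}
    - {"travel": [0, 0, 0.0015], "roll": 0, "gripper": 0.5}
    - {"travel": [0, 0, 0.0015], "roll": 0, "gripper": 0.5}

```text
time_s: 25.25
eef_pos: [426.4, 101.6, 36.3]
orientation: [[0.992, -0.127, 0.0], [-0.127, -0.992, -0.0], [0.0, 0.0, -1.0]]
wrist_force: [-3.3, -0.9, 5.5]
opening: 62.4
grasp_force: 24.9
```

Contact (+5.5 N). Release and rise.

Scaled: -12 cm is -0.15, -11 cm is -0.1375.

>>> drive_tool:
  rows:
    - {"travel": [0, 0, 0], "roll": 0, "gripper": 0.8}
    - {"travel": [0, 0, 0], "roll": 0, "gripper": 1}
    - {"travel": [0, 0, 0], "roll": 0, "gripper": 1}
    - {"travel": [0, 0, 0], "roll": 0, "gripper": 1}
    - {"travel": [0, 0, 0], "roll": 0, "gripper": 1}
    - {"travel": [0, 0, -0.0188], "roll": 0, "gripper": 1}
    - {"travel": [0, 0, -0.0563], "roll": 0, "gripper": 1}
    - {"travel": [0, 0, -0.1], "roll": 0, "gripper": 1}
    - {"travel": [0, 0, -0.1375], "roll": 0, "gripper": 1}
    - {"travel": [0, 0, -0.15], "roll": 0, "gripper": 1}

```text
time_s: 26.5
eef_pos: [426.9, 101.7, 158.5]
orientation: [[0.992, -0.127, 0.003], [-0.127, -0.992, 0.001], [0.003, -0.001, -1.0]]
wrist_force: [0.4, 0.5, -0.2]
opening: 93.3
grasp_force: 0.0
```

```bash
python3 go.py 643.7 -89.7 130 24.8;python3 go.py 643.7 -89.7 130 -65.2
```

```text
t 26.5 pos [426.9 101.7 158.5] th -7.3 ->travel cm [23.92 16.24  2.9 ] roll -0.56 q6 then 57.3 op 93.3 F [ 0.4  0.5 -0.2]
t 26.5 pos [426.9 101.7 158.5] th -7.3 ->travel cm [23.92 16.24  2.9 ] roll 1.011 q6 then 147.3 op 93.3 F [ 0.4  0.5 -0.2]
```

Scaled: 23.92 cm is 0.299, 16.24 cm is 0.203, -0.56 rad is -0.3565.

>>> drive_tool:
  rows:
    - {"travel": [0.025, 0.0163, 0], "roll": -0.0318, "gripper": 1}
    - {"travel": [0.075, 0.05, 0], "roll": -0.0955, "gripper": 1}
    - {"travel": [0.125, 0.085, 0], "roll": -0.1592, "gripper": 1}
    - {"travel": [0.175, 0.1188, 0], "roll": -0.2228, "gripper": 1}
    - {"travel": [0.225, 0.1525, 0], "roll": -0.2865, "gripper": 1}
    - {"travel": [0.275, 0.1875, 0.0125], "roll": -0.3501, "gripper": 1}
    - {"travel": [0.299, 0.203, 0.0363], "roll": -0.3565, "gripper": 1}
    - {"travel": [0.299, 0.203, 0.0363], "roll": -0.3565, "gripper": 1}
    - {"travel": [0.299, 0.203, 0.0363], "roll": -0.3565, "gripper": 1}

```text
time_s: 27.62
eef_pos: [642.5, -89.4, 127.0]
orientation: [[0.908, 0.419, -0.001], [0.419, -0.908, 0.0], [-0.0, -0.0, -1.0]]
wrist_force: [-0.2, 0.2, -0.5]
opening: 93.2
grasp_force: 0.0
```

```bash
python3 - <<'E'
from h import *
D={c:capture(c) for c in("wrist","side","top")}
for n,c,z in(("note_block","wrist",0),("mug","side",6),("mug","top",6)):
    for r in cut_out(c,n)[:1]: print(n,c,round(r["score"],2),r["pixel"],r["mask"].sum(),fit(n,[(D[c],r["mask"].astype(float))],z,yaws=[1.44 if n=="mug" else .43]))
E
python3 go.py 643.7 -89.7 14 24.8
```

```text
note_block wrist 0.94 [323.7, 196.0] 3195 (array([ 6.46694563e+02, -8.86662434e+01,  4.34912878e-01]), np.float64(0.05099295010087912))
mug side 0.97 [356.1, 234.7] 946 (array([423.29001346, 100.40687935,   1.48396583]), np.float64(0.15273755293912172))
mug top 0.57 [273.7, 228.2] 489 (array([424.55989654, 100.75141643,   1.41982502]), np.float64(0.133751793900043))
t 27.93 pos [642.9 -89.4 127.6] th 24.8 ->travel cm [ 0.05  0.06 11.36] roll 0.0 q6 then 57.3 op 92.9 F [ 1.3 -0.7  0.1]
```

Scaled: 11.3 cm is 0.1413, 0.18 cm is 0.0023.

>>> drive_tool:
  rows:
    - {"travel": [0.0023, 0.001, 0.0375], "roll": 0, "gripper": 1}
    - {"travel": [0.0023, 0.001, 0.0813], "roll": 0, "gripper": 1}
    - {"travel": [0.0023, 0.001, 0.1188], "roll": 0, "gripper": 1}
    - {"travel": [0.0023, 0.001, 0.1375], "roll": 0, "gripper": 1}
    - {"travel": [0.0023, 0.001, 0.1413], "roll": 0, "gripper": 0.4}
    - {"travel": [0.0023, 0.001, 0.1413], "roll": 0, "gripper": 0.4}
    - {"travel": [0.0023, 0.001, 0.1413], "roll": 0, "gripper": 0.4}
    - {"travel": [0.0023, 0.001, 0.1413], "roll": 0, "gripper": 0.4}
    - {"travel": [0.0023, 0.001, 0.1413], "roll": 0, "gripper": 0.4}
    - {"travel": [0.0023, 0.001, 0.1413], "roll": 0, "gripper": 0.4}
  newtons: 15

```text
time_s: 29.18
eef_pos: [645.1, -89.8, 14.4]
orientation: [[0.908, 0.419, 0.0], [0.419, -0.908, -0.0], [0.0, 0.0, -1.0]]
wrist_force: [-0.6, -0.4, 4.7]
opening: 50.0
grasp_force: 15.0
```

Scaled: -8 cm is -0.1, -7 cm is -0.0875.

>>> drive_tool:
  rows:
    - {"travel": [0, 0, 0], "roll": 0, "gripper": 0.4}
    - {"travel": [0, 0, 0], "roll": 0, "gripper": 0.4}
    - {"travel": [0, 0, 0], "roll": 0, "gripper": 0.4}
    - {"travel": [0, 0, -0.0125], "roll": 0, "gripper": 0.4}
    - {"travel": [0, 0, -0.0375], "roll": 0, "gripper": 0.4}
    - {"travel": [0, 0, -0.0625], "roll": 0, "gripper": 0.4}
    - {"travel": [0, 0, -0.0875], "roll": 0, "gripper": 0.4}
    - {"travel": [0, 0, -0.1], "roll": 0, "gripper": 0.4}
    - {"travel": [0, 0, -0.1], "roll": 0, "gripper": 0.4}

```text
time_s: 30.3
eef_pos: [645.3, -89.8, 94.9]
orientation: [[0.908, 0.419, 0.001], [0.419, -0.908, -0.0], [0.001, 0.001, -1.0]]
wrist_force: [0.2, 0.2, -1.2]
opening: 50.1
grasp_force: 15.0
```

```bash
python3 go.py 428 -89.4 95 13
```

```text
t 30.3 pos [645.3 -89.8  94.9] th 24.8 ->travel cm [-19.7   -9.15  -0.04] roll 0.206 q6 then 65.2 op 50.1 F [ 0.2  0.2 -1.2]
```

Scaled: -19.7 cm is -0.2463, -19 cm is -0.2375, 0.206 rad is 0.1311.

>>> drive_tool:
  rows:
    - {"travel": [-0.0125, -0.0056, 0], "roll": 0.0064, "gripper": 0.4}
    - {"travel": [-0.0438, -0.02, 0], "roll": 0.0255, "gripper": 0.4}
    - {"travel": [-0.0875, -0.0406, 0], "roll": 0.0509, "gripper": 0.4}
    - {"travel": [-0.1313, -0.0613, 0], "roll": 0.0764, "gripper": 0.4}
    - {"travel": [-0.175, -0.0813, 0], "roll": 0.1019, "gripper": 0.4}
    - {"travel": [-0.2125, -0.0988, 0], "roll": 0.1273, "gripper": 0.4}
    - {"travel": [-0.2375, -0.11, 0], "roll": 0.1311, "gripper": 0.4}
    - {"travel": [-0.2463, -0.1144, 0], "roll": 0.1311, "gripper": 0.4}
    - {"travel": [-0.2463, -0.1144, 0], "roll": 0.1311, "gripper": 0.4}

```text
time_s: 31.42
eef_pos: [427.6, -89.3, 93.8]
orientation: [[0.974, 0.225, 0.0], [0.225, -0.974, -0.0], [0.0, 0.0, -1.0]]
wrist_force: [0.2, -0.3, -0.9]
opening: 50.1
grasp_force: 15.0
```

```bash
python3 - <<'E'
from h import *
d=capture("wrist"); cv2.imwrite("pics/w7.png",d["frame"][:,:,::-1])
E
python3 go.py 428 -89.4 18.4 13
```

```text
t 31.48 pos [428.  -89.3  93.8] th 13.0 ->travel cm [-0.    0.01  7.54] roll -0.0 q6 then 65.2 op 50.0 F [ 0.5  0.2 -1.1]
```

View pics/w7.png

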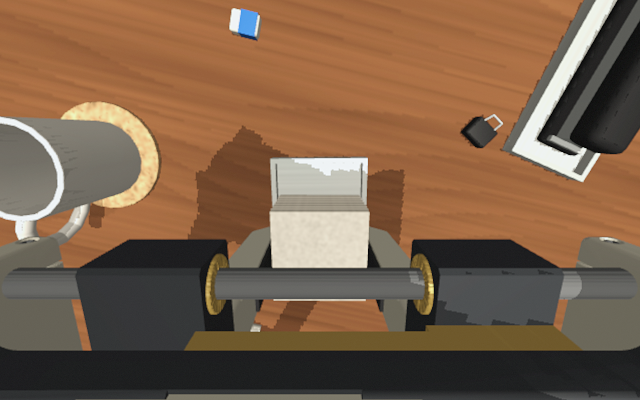

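The block (columns 270–368) is lined up with the tray (272–366). The mug on its coaster and the stapler in its tray are also visible and in place. Lower and release.

Scaled: 7.54 cm is 0.0943, 7.5 cm is 0.0938.

>>> drive_tool:
  rows:
    - {"travel": [0, 0, 0.0125], "roll": 0, "gripper": 0.4}
    - {"travel": [0, 0, 0.0375], "roll": 0, "gripper": 0.4}
    - {"travel": [0, 0, 0.0625], "roll": 0, "gripper": 0.4}
    - {"travel": [0, 0, 0.0813], "roll": 0, "gripper": 0.4}
    - {"travel": [0, 0, 0.09], "roll": 0, "gripper": 0.4}
    - {"travel": [0, 0, 0.0938], "roll": 0, "gripper": 0.4}
    - {"travel": [0, 0, 0.0943], "roll": 0, "gripper": 0.4}
    - {"travel": [0, 0, 0.0943], "roll": 0, "gripper": 0.4}

```text
time_s: 32.48
eef_pos: [428.0, -89.4, 19.0]
orientation: [[0.974, 0.225, 0.001], [0.225, -0.974, -0.0], [0.001, 0.0, -1.0]]
wrist_force: [-0.1, 0.5, -0.0]
opening: 49.7
grasp_force: 15.0
```

Scaled: -18 cm is -0.225, -16 cm is -0.2.

>>> drive_tool:
  rows:
    - {"travel": [0, 0, 0], "roll": 0, "gripper": 0.6}
    - {"travel": [0, 0, 0], "roll": 0, "gripper": 0.8}
    - {"travel": [0, 0, 0], "roll": 0, "gripper": 0.8}
    - {"travel": [0, 0, 0], "roll": 0, "gripper": 0.8}
    - {"travel": [0, 0, -0.0125], "roll": 0, "gripper": 0.8}
    - {"travel": [0, 0, -0.05], "roll": 0, "gripper": 0.8}
    - {"travel": [0, 0, -0.1], "roll": 0, "gripper": 0.8}
    - {"travel": [0, 0, -0.15], "roll": 0, "gripper": 0.8}
    - {"travel": [0, 0, -0.2], "roll": 0, "gripper": 0.8}
    - {"travel": [0, 0, -0.225], "roll": 0, "gripper": 0.8}

```text
time_s: 33.72
eef_pos: [428.1, -89.4, 201.2]
orientation: [[0.974, 0.225, 0.003], [0.225, -0.974, -0.001], [0.003, 0.001, -1.0]]
wrist_force: [1.4, 0.1, 0.1]
opening: 74.4
grasp_force: 0.0
```

```bash
python3 go.py 200 -600 219 13
```

```text
t 33.73 pos [428.1 -89.4 201.2] th 13.0 ->travel cm [-33.71  44.62  -1.81] roll -0.0 q6 then 5.4 op 74.4 F [1.4 0.1 0.1]
```

Scaled: 37 cm is 0.4625, 36.4 cm is 0.455.

>>> drive_tool:
  rows:
    - {"travel": [-0.0188, 0.025, 0], "roll": 0, "gripper": 0.8}
    - {"travel": [-0.0563, 0.075, -0.0063], "roll": 0, "gripper": 0.8}
    - {"travel": [-0.1, 0.1325, -0.0125], "roll": 0, "gripper": 0.8}
    - {"travel": [-0.1438, 0.19, -0.0225], "roll": 0, "gripper": 0.8}
    - {"travel": [-0.1875, 0.2475, -0.0225], "roll": 0, "gripper": 0.8}
    - {"travel": [-0.2313, 0.3063, -0.0225], "roll": 0, "gripper": 0.8}
    - {"travel": [-0.275, 0.3638, -0.0225], "roll": 0, "gripper": 0.8}
    - {"travel": [-0.3188, 0.4213, -0.0225], "roll": 0, "gripper": 0.8}
    - {"travel": [-0.3438, 0.455, -0.0225], "roll": 0, "gripper": 0.8}
    - {"travel": [-0.35, 0.4625, -0.0225], "roll": 0, "gripper": 0.8}

```text
time_s: 34.98
eef_pos: [237.0, -513.9, 215.4]
orientation: [[0.975, 0.223, -0.001], [0.223, -0.975, 0.002], [-0.0, -0.002, -1.0]]
wrist_force: [-0.6, -0.3, -0.4]
opening: 74.1
grasp_force: 0.0
```

Run:
```python
from h import *
import json
P=json.load(open("poses.json"))
D={c:capture(c) for c in("top","side")}
for n,b,z in(("stapler","stapler_tray",4),("tape_roll","tape_stand",8),("mug","coaster",6),("note_block","note_tray",4)):
    v=[]
    for c in D:
        r=cut_out(c,n)
        if r: v.append((D[c],r[0]["mask"].astype(float)))
    if v: print(n,len(v),fit(n,v,z,yaws=[dict(stapler=-.15,mug=1.44).get(n,.23)]),np.round(P[b],2))
a=D["top"]["frame"][90:300,150:470,::-1]; b=D["side"]["frame"][100:350,230:430,::-1]
cv2.imwrite("pics/t8.png",np.hstack([cv2.resize(a,(480,315)),cv2.resize(cv2.copyMakeBorder(b,0,0,0,0,0),(252,315))]))
```

```text
stapler 2 (array([ 5.83605083e+02, -2.85059038e+02, -1.61788910e-01]), np.float64(0.14759477765104712)) [ 585.35 -284.95    2.98]
tape_roll 2 (array([3.78428334e+02, 3.03969645e+02, 3.59252820e-01]), np.float64(0.15918103513913368)) [3.7960e+02 3.0494e+02 1.3000e-01]
mug 2 (array([425.45348487, 101.68249321,   1.4581035 ]), np.float64(0.12289678119743447)) [4.2705e+02 1.0179e+02 8.0000e-02]
note_block 2 (array([4.02232779e+02, 1.06519196e+02, 2.30000000e-01]), np.float64(1.0)) [ 4.2789e+02 -8.9410e+01  2.3000e-01]
```

View pics/t8.png

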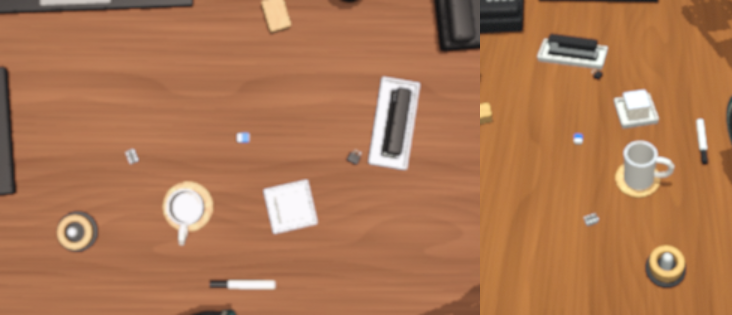

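The picture shows all four in place: stapler in its tray, tape on the stand, mug mid-coaster, block in the square tray. The note-block fit failed because the network gave a bad hit, but the block is plain to see. Hand in.

```bash
python3 -c "
from workcell import bot
print(bot.close_job())"
```

```text
the job is handed in; nothing more can be done
None
```

The job is handed in at about 35 s: the last pictures show the stapler, tape, mug and note block all upright in their places, moved in the order asked; no verdict was returned.

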